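Put the finished heat sink away in the open drawer

TASK

Put the bare-aluminium finned heat sink into the empty compartment of the open drawer: lower it to the drawer's floor rather than dropping it, and leave it flat on its base, fins up, lengthwise along the drawer (squared up with it). Leave the black heat sink and the uncut aluminium block where they are, and leave the drawer open as it is.

Things in the scene. Friction and masses are not known exactly. Their poses are not given: they have to be found in the camera images.
- heatsink: The part to put away: heat sink of bare silvery aluminium, 96 long (x) x 50 wide (y) x 40 mm high, 0.26 to 0.42 kg. 12 mm base with five 5 mm fins along its length; the outer fins are flush with the 50 mm sides, good to grip. Lies fins up on a dark 3 mm mat, clear of neighbours. Origin: centre of the underside; z up.
- bay (a point): Floor point, 95 mm above bench, in the empty compartment of the blue cabinet's open top drawer (stiff, 8 N to slide). x along the drawer, into the cabinet; y across; z up. Walls 65 mm off at +y and -y, 55 mm high; drawer front 68 mm off at -x, 62 mm high; cabinet face 81 to 121 mm off at +x, top 71 mm above this floor. Past the -y wall: a second compartment, full of stacked plates.
- black_heatsink: Bystander on the mat, not to be moved: heat sink of the same shape and size (96 x 50 x 40 mm), anodised black. Origin: centre of the underside; z up.
- blank: Bystander on the mat, not to be moved: uncut solid aluminium block, 96 x 50 x 40 mm, smooth, no fins. Origin: centre of the underside; z up.

How it is judged:
By the outcome, as a careful person would: the job done as asked, in the order asked, and still so for the second after the job is handed in, with the robot touching nothing.
It also fails if it takes over 38 s, if anything falls off the work surface, if the arm or the gripper's body presses on something with over 40 N, if the wrist force passes 120 N, or if a joint passes its speed limit or range.

ROBOT

A 6-joint arm with a two-finger parallel gripper is mounted at the origin on the work surface. World frame = base frame: x ahead of the robot, y to its left, z up, the work surface at z = 0. Lengths are in m, angles in degrees, forces in N, time in s.
With the tool pointing down it reaches from about 0.25 to 0.725 m from the base axis. Payload 9.7 kg.
Tool frame: the origin (TCP) lies between the finger pads; the fingertips stand 25 mm ahead of it and the grasp point (between the pads) lies 6 mm ahead of it; z points along the fingers, y is the line along which they close (so a half turn about z gives the same grasp; the last joint's range is limited). The gripper opens to 85 mm and grips with 20 to 120 N. Pads are 22 mm wide; open, the fingers measure 114 mm over their backs; the gripper's body (76 mm by 85 mm) begins 54 mm behind the grasp point. The pads swing forward as they close: fully open they stand 13 mm farther back than shut.
Start: joints at [-77.063, 4.979, 10.078, 95.1, 0, 90], TCP at [0.123, -0.536, 0.218] pointing down, gripper open.
Joint ranges: [-179.16, 179.16], [-48.56, 103.87], [-65.8, 70.77], [-126.05, 130.52], [-82.76, 87.17], [-180, 180]. Speed limits (degrees/s): [127.2, 127.2, 147.25, 180, 180, 180].

INTERFACE

Orientations are given as [roll, pitch, yaw] about the fixed x, y, z axes, in that order (R = Rz(yaw) Ry(pitch) Rx(roll)).
In Python, from workcell import bot, vision gives the robot as it stands (bot), with the cameras (vision).
- The arm moves only by the shell command python3 drive.py 'ROWS' [FORCE]. ROWS is a JSON list of rows, 1 to 5 of them, each an object with the fields x, y, z (the shift in parts of the range, where 1.0 means 1 m), twist (a turn about the tool's z in parts of the range, where 1.0 means 360 degrees), finger_gap (the finger opening in m); a field left out counts as zero (the opening has to be given); each row is the pose to reach, as a shift and turn from the pose commanded when the command began, along the tool's axes at that moment; what a row does not reach only later rows make up. A row lasts 1/12 s, in which the tool goes at most 0.0417 m and 7.16 degrees, less where a joint would pass 70% of its speed; a pose out of reach is approached as far as the arm can. The fingers move at their own pace and stop on an object; FORCE is the grip in N (left out, the last holds). Time passes only in rows, so rows that do not move let the fingers close. It prints the time, the measured TCP pose, the force, the opening and the grip force at its end. No shift or turn number may pass 1 either way. Input that does not fit is refused with a message, and nothing moves.
- bot.get_obs(): the state, without advancing time (a new reading comes with each control period).
- vision.camera(name): name is "scene" or "top" or "wrist"; returns the picture (400x640x3 uint8, blue, green, red); there is no depth.
- vision.camera_info(name): a dict with "mtx" (3x3 intrinsics, pixels), "extrinsics" (4x4, takes a point from camera to world coordinates). Camera axes: x right, y down, z forward; pixel columns grow to the right and rows downward; lengths in m; the calibration is good to about 2 mm. A picture is of the moment at which its call begins: read the wrist's pose just before it. camera_info takes no time and is no camera call; for the wrist camera it gives the pose at the moment of the call.
- bot.job_done(): hands the job in; it is judged then, once.
The state is a dict: "time": time; "q": joint angles; "qd": joint speeds; "joint_efforts": joint torques, N m; "ee_pos": TCP position; "tcp_rot": TCP orientation; "wrist_force": force on the tool from outside, world axes, zero at the start; "torque": the same for the moment, N m; "opening": finger opening in m; "grasp_force": force on a finger pad.
Only numpy, scipy, OpenCV 4.12 (cv2) and the standard library are available. Lean on these libraries where they do the work, as an engineer would, in place of code of your own. Each camera call takes 0.05 s, during which the arm holds its last target. There are 200 camera calls.

## Working session

There is one attempt and no reset: what is moved stays moved. The work goes in short steps, Python scripts to look and compute and a shell command to move; the robot and the scene stay as the last step left them, time stands still between calls to the robot, and variables do not carry over. Pictures are saved under pics/ and viewed, at most 10 in all, crops included, and the job is handed in when it is done.

```bash
ls; mkdir -p pics; python3 - <<'E'
from workcell import bot, vision
import cv2,numpy as np
o=bot.get_obs();print(o['time'],o['ee_pos'],o['tcp_rot'],o['opening'])
for n in('top','scene'):
    cv2.imwrite(f'pics/{n}0.png',vision.camera(n))
    i=vision.camera_info(n);print(n,np.round(i['mtx'],1).tolist(),np.round(i['extrinsics'],3).tolist())
E
```

```text
drive.py
pics
workcell.py
0.0 [ 0.12306993 -0.53578195  0.21719546] [-1.79923493e+02  7.37562695e-04  1.29354517e+01] 0.08557557035287615
top [[381.0, 0.0, 311.4], [0.0, 381.0, 201.1], [0.0, 0.0, 1.0]] [[0.065, -0.969, 0.237, 0.34], [-0.998, -0.062, 0.019, -0.015], [-0.004, -0.238, -0.971, 1.041], [0.0, 0.0, 0.0, 1.0]]
scene [[432.2, 0.0, 319.7], [0.0, 432.2, 197.7], [0.0, 0.0, 1.0]] [[-0.994, -0.097, 0.047, 0.523], [-0.108, 0.886, -0.451, 0.461], [0.003, -0.453, -0.891, 0.989], [0.0, 0.0, 0.0, 1.0]]
```

View pics/top0.png

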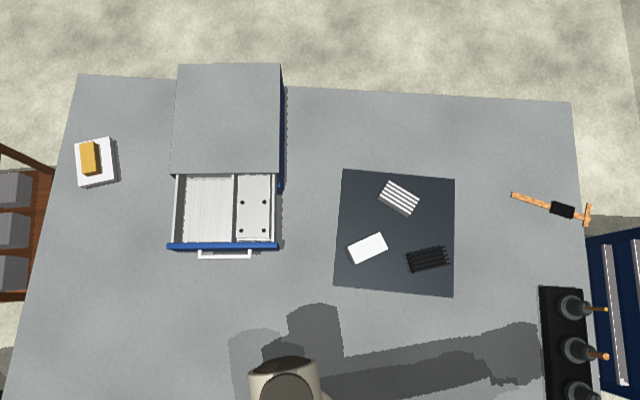

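View pics/scene0.png

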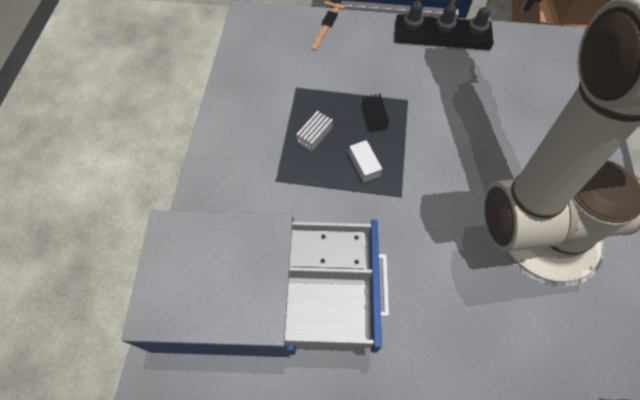

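```bash
python3 - <<'E'
import cv2,numpy as np
a=cv2.imread('pics/top0.png')
c1=cv2.resize(a[160:285,325:465],None,fx=2.8,fy=2.8,interpolation=cv2.INTER_CUBIC)
c2=cv2.resize(a[150:275,155:295],None,fx=2.8,fy=2.8,interpolation=cv2.INTER_CUBIC)
cv2.imwrite('pics/crop.png',np.hstack([c1,c2]))
E
```

```text
(no output)
```

View pics/crop.png

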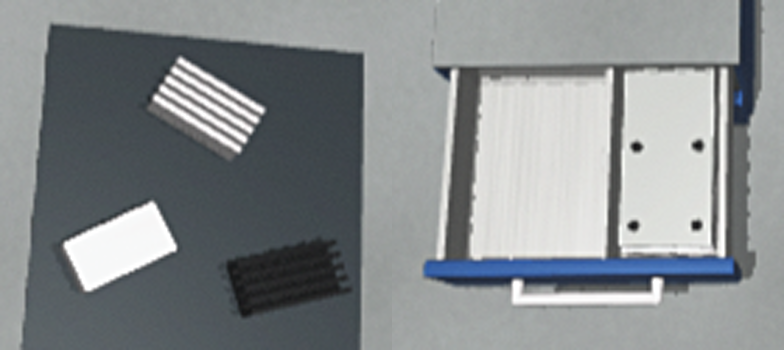

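```bash
cat > h.py <<'E'
import cv2,numpy as np
from workcell import bot, vision
def ray(n,uv,z,info=None):
    i=info or vision.camera_info(n);M=np.array(i['mtx']);E=np.array(i['extrinsics'])
    uv=np.atleast_2d(uv).astype(float)
    d=np.c_[uv,np.ones(len(uv))]@np.linalg.inv(M).T@E[:3,:3].T
    return (E[:3,3]+d*((z-E[2,3])/d[:,2:]))[:,:2]
def box(w):
    (c,s,a)=cv2.minAreaRect((w*1000).astype(np.float32).reshape(-1,1,2))
    if s[0]<s[1]: s=s[::-1];a+=90
    return np.round(c,1),np.round(s,1),round((a+90)%180-90,2)
E
python3 - <<'E'
from h import *
for n,(y0,y1,x0,x1) in {'top':(175,220,372,425),'scene':(105,155,292,336)}.items():
    a=cv2.imread(f'pics/{n}0.png');m=np.zeros(a.shape[:2],np.uint8)
    m[y0:y1,x0:x1]=(a[y0:y1,x0:x1].min(2)>165)*255
    v,u=np.nonzero(m);print(n,len(u),u.min(),u.max(),v.min(),v.max(),box(ray(n,np.c_[u,v],.043)))
P=lambda q:np.c_[(np.array(q)[:,0]-392)/2.8+155,np.array(q)[:,1]/2.8+150]-.3
print('L',ray('top',P([(457,70),(447,258)]),.150).round(4).tolist(),'D',ray('top',P([(607,70),(605,258)]),.150).round(4).tolist())
print('front',ray('top',P([(427,262),(737,260)]),.157).round(4).tolist())
print('face',ray('top',P([(435,66),(740,66)]),.166).round(4).tolist())
a=cv2.imread('pics/scene0.png');cv2.imwrite('pics/c2.png',np.hstack([cv2.resize(a[205:355,270:400],None,fx=3.8,fy=3.8,interpolation=cv2.INTER_CUBIC),cv2.resize(a[100:160,285:345],(300,570),interpolation=cv2.INTER_CUBIC)]))
E
```

```text
top 457 380 418 181 213 (array([ 610. , -230.6]), array([95.8, 51.4]), 60.43)
scene 291 297 331 111 142 (array([ 609.8, -229.3]), array([93.2, 49.9]), 60.45)
L [[0.6023, 0.3339], [0.4377, 0.3177]] D [[0.6107, 0.2026], [0.4463, 0.1853]]
front [[0.4325, 0.3312], [0.4509, 0.0738]]
face [[0.5999, 0.3471], [0.6167, 0.0848]]
```

View pics/c2.png

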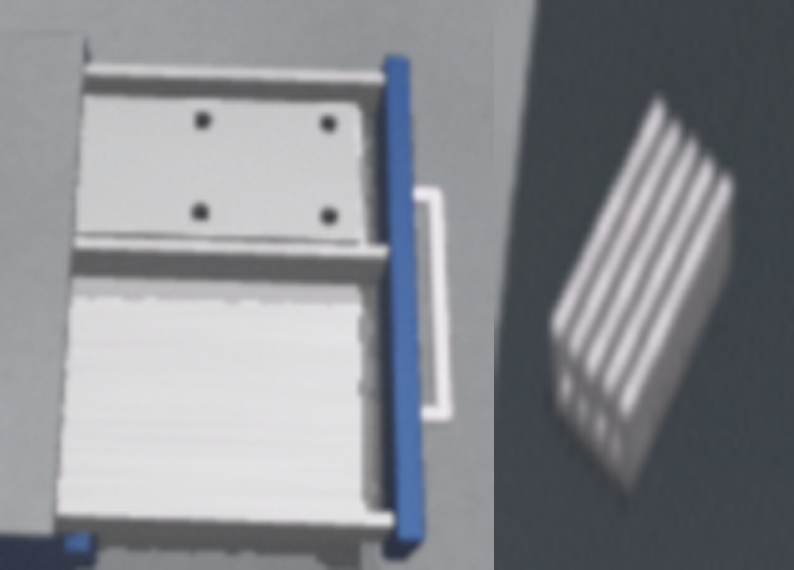

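```bash
python3 - <<'E'
from h import *
def ang(w):
    vx,vy,x,y=cv2.fitLine((w*1000).astype(np.float32),cv2.DIST_HUBER,0,.01,.01).ravel();return round(float(np.degrees(np.arctan(vy/vx))),2),round(float(x),1),round(float(y),1)
T=cv2.imread('pics/top0.png').astype(int);S=cv2.imread('pics/scene0.png').astype(int)
bl=lambda a:(a[...,0]-a[...,2]).astype(float)
def cross(p,f,lv): # subpixel first crossing of lv
    k=np.argmax(p>lv); return f+k-1+(lv-p[k-1])/(p[k]-p[k-1])
b=bl(T);e=np.array([(u,cross(b[232:250,u],232,50)) for u in range(172,276)])
print('top front',ang(ray('top',e,.157)), ray('top',e[[0,-1]],.157).round(4).tolist())
b=bl(S);e=np.array([(cross(b[v,362:385],362,50),v) for v in range(225,345)])
print('scene front',ang(ray('scene',e,.157)))
g=T.mean(2)
print(g[180,168:186].round(),g[235,162:180].round());print(g[180,226:242].round(),g[235,226:242].round())
g=S.mean(2);print('S div',g[264:280,310].round(),g[264:280,360].round(),'S +y',g[336:352,300].round(),g[336:352,360].round())
E
```

```text
top front (-85.68, 442.7, 218.0) [[0.4346, 0.3203], [0.4532, 0.0809]]
scene front (-85.6, 442.7, 219.8)
[167. 165. 167. 168. 171. 171. 169. 184. 224. 223. 115.  74.  77.  81.
  82.  80.  78.  79.] [157. 159. 156. 158. 159. 160. 162. 161. 160. 196. 227. 225.  91.  76.
  82.  81.  83.  83.]
[222. 219. 220. 223. 210. 216. 224. 191.  83.  75.  73. 106. 227. 215.
 211. 211.] [228. 227. 229. 230. 233. 198.  88.  78.  77. 111. 241. 225. 220. 222.
 221. 224.]
S div [204. 194. 161. 149. 189. 202. 171. 125.  98.  96.  95.  94.  97. 105.
 137. 172.] [206. 207. 207. 195. 161. 174. 204. 204. 153. 107.  95.  95.  95.  95.
  96. 117.] S +y [223. 223. 223. 218. 191. 139. 100.  93.  90.  89.  89.  88.  97. 122.
 135. 135.] [226. 227. 227. 226. 226. 222. 197. 142. 100.  92.  87.  86.  85.  85.
  83.  84.]
```

```bash
python3 - <<'E'
from h import *
for nm,n,p in(('+y','top',[(177.8,180),(173.6,235)]),('div-y','top',[(233.2,180),(231.3,235)]),('div+y','scene',[(310,270.8),(360,272.3)])):
    w=ray(n,p,.150);d=w[1]-w[0];print(nm,w.round(4).tolist(),np.degrees(np.arctan(d[1]/d[0])).round(2))
    a=np.radians(4.5);print(' offset y',(w@[-np.sin(a),np.cos(a)]).round(4))
a=np.radians(4.5);print('front x',np.array([.4427,.2189])@[np.cos(a),np.sin(a)])
E
```

```text
+y [[0.5888, 0.3321], [0.4537, 0.3219]] 4.32
 offset y [0.2849 0.2853]
div-y [[0.5975, 0.1968], [0.4625, 0.1859]] 4.64
 offset y [0.1493 0.149 ]
div+y [[0.5681, 0.2019], [0.4682, 0.194]] 4.47
 offset y [0.1567 0.1567]
front x 0.458509999698481
```

The manual's scale: turns go in shares of 360 degrees. Converting my numbers, -35 degrees / 360 = -0.0972.

```bash
python3 drive.py '[{"x": 0.039, "y": -0.0136, "finger_gap": 0.085}, {"x": 0.078, "y": -0.0272, "finger_gap": 0.085}, {"x": 0.117, "y": -0.0408, "finger_gap": 0.085}, {"x": 0.156, "y": -0.0544, "finger_gap": 0.085}, {"x": 0.196, "y": -0.068, "finger_gap": 0.085}]' 50 && python3 drive.py '[{"x": 0.039, "y": -0.0136, "finger_gap": 0.085}, {"x": 0.078, "y": -0.0272, "finger_gap": 0.085}, {"x": 0.117, "y": -0.0408, "finger_gap": 0.085}, {"x": 0.156, "y": -0.0544, "finger_gap": 0.085}, {"x": 0.196, "y": -0.068, "finger_gap": 0.085}]' && python3 drive.py '[{"x": 0.037, "y": -0.013, "twist": -0.0194, "finger_gap": 0.085}, {"x": 0.075, "y": -0.026, "twist": -0.0389, "finger_gap": 0.085}, {"x": 0.113, "y": -0.04, "twist": -0.0583, "finger_gap": 0.085}, {"x": 0.151, "y": -0.053, "twist": -0.0778, "finger_gap": 0.085}, {"x": 0.151, "y": -0.053, "twist": -0.0972, "finger_gap": 0.085}]'
```

```text
time: 0.52
ee_pos: [0.2995, -0.4248, 0.2176]
tcp_rot: [-180.0, 0.0, 12.9]
wrist_force: [0.1, -1.4, -0.5]
opening: 0.0849
grasp_force: 0.0
time: 0.93
ee_pos: [0.4751, -0.3147, 0.2177]
tcp_rot: [-180.0, 0.0, 12.9]
wrist_force: [-0.2, -1.6, 0.0]
opening: 0.085
grasp_force: 0.0
time: 1.35
ee_pos: [0.6134, -0.2266, 0.2147]
tcp_rot: [-179.8, -0.0, 48.6]
wrist_force: [0.8, -0.2, -0.8]
opening: 0.0849
grasp_force: 0.0
```

Scaled: -12 degrees / 360 = -0.0333.

```bash
python3 drive.py '[{"z": 0.02, "twist": -0.0167, "finger_gap": 0.085}, {"z": 0.04, "twist": -0.0333, "finger_gap": 0.085}, {"z": 0.04, "twist": -0.0333, "finger_gap": 0.085}, {"z": 0.04, "twist": -0.0333, "finger_gap": 0.085}]' && python3 - <<'E'
from h import *
i=vision.camera_info('wrist');o=bot.get_obs();a=vision.camera('wrist');cv2.imwrite('pics/w1.png',a)
print(o['ee_pos'],o['tcp_rot'],np.round(i['mtx'],1).tolist(),np.round(i['extrinsics'],4).tolist())
np.savez('w1.npz',mtx=i['mtx'],extrinsics=i['extrinsics'])
m=((a.min(2)>165)*255).astype(np.uint8)
n,l,s,c=cv2.connectedComponentsWithStats(m)
for k in range(1,n):
    if s[k,4]>100:print(s[k],c[k].round())
E
```

```text
time: 1.68
ee_pos: [0.6083, -0.2306, 0.1768]
tcp_rot: [-179.8, 0.0, 59.8]
wrist_force: [-0.3, -0.3, 0.5]
opening: 0.0854
grasp_force: 0.0
[ 0.60833779 -0.23057224  0.17677127] [-1.79835706e+02  2.87262143e-02  5.97547705e+01] [[332.7, 0.0, 325.0], [0.0, 332.7, 198.3], [0.0, 0.0, 1.0]] [[0.864, -0.4746, -0.1684, 0.6516], [-0.5035, -0.817, -0.2811, -0.1586], [-0.0042, 0.3277, -0.9448, 0.3329], [0.0, 0.0, 0.0, 1.0]]
[  0   0  55  12 324] [21.  3.]
[    0     0   270   145 20308] [99. 57.]
[  338     0   302   400 68181] [538. 160.]
[ 305  125   50  106 4464] [330. 177.]
[298 129   9 102 558] [302. 182.]
[  89  135  117   93 5362] [146. 181.]
[    0   243   168   157 14931] [ 66. 312.]
[  223   280   215   113 11620] [351. 345.]
```

View pics/w1.png

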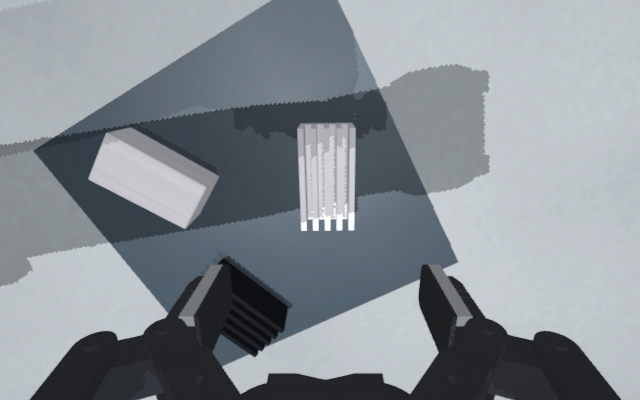

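```bash
python3 - <<'E'
from h import *
i=dict(np.load('w1.npz'))
w=ray('wrist',[(298,128),(354,127),(355,231),(301,231)],.043,i);print(w.round(4).tolist(),box(w))
for p,q in((0,3),(1,2)):
    d=w[p]-w[q];print(np.degrees(np.arctan2(d[1],d[0])))
E
```

```text
[[0.6121, -0.178], [0.6541, -0.2015], [0.6081, -0.2878], [0.5635, -0.262]] (array([ 610.3, -232.6]), array([97.8, 51.6]), 59.93)
59.93315498328325
61.95836217812057
```

Scaled: -0.5 degrees / 360 = -0.0014.

```bash
python3 drive.py '[{"y": 0.001, "z": 0.038, "twist": -0.0014, "finger_gap": 0.085}, {"y": 0.001, "z": 0.076, "twist": -0.0014, "finger_gap": 0.085}, {"y": 0.001, "z": 0.106, "twist": -0.0014, "finger_gap": 0.085}, {"y": 0.001, "z": 0.128, "twist": -0.0014, "finger_gap": 0.085}, {"y": 0.001, "z": 0.143, "twist": -0.0014, "finger_gap": 0.085}]' && python3 drive.py '[{"finger_gap": 0.085}, {"finger_gap": 0.085}, {"finger_gap": 0.04}, {"finger_gap": 0.04}, {"finger_gap": 0.04}]' 50 && python3 drive.py '[{"finger_gap": 0.04}, {"finger_gap": 0.04}, {"finger_gap": 0.04}, {"finger_gap": 0.04}, {"finger_gap": 0.04}]' 50
```

```text
time: 2.15
ee_pos: [0.6094, -0.2315, 0.0337]
tcp_rot: [-179.9, 0.0, 60.2]
wrist_force: [-0.4, 0.4, 0.6]
opening: 0.0849
grasp_force: 0.0
time: 2.57
ee_pos: [0.6108, -0.2318, 0.0368]
tcp_rot: [179.9, -0.0, 60.4]
wrist_force: [-0.5, -0.2, 0.2]
opening: 0.0514
grasp_force: 0.0
time: 2.98
ee_pos: [0.6099, -0.2314, 0.0349]
tcp_rot: [-180.0, 0.0, 60.4]
wrist_force: [0.6, -0.2, -0.8]
opening: 0.0397
grasp_force: 0.0
```

```bash
python3 - <<'E'
from h import *
a=vision.camera('wrist');b=vision.camera('top')[150:300,320:480];cv2.imwrite('pics/w2.png',np.hstack([cv2.resize(a,(480,300)),cv2.resize(b,(320,300),interpolation=2)]))
o=bot.get_obs();print(o['grasp_force'],o['opening'],o['ee_pos'])
E
```

```text
0.0 0.040213141452953606 [ 0.60989422 -0.23133798  0.03484251]
```

View pics/w2.png

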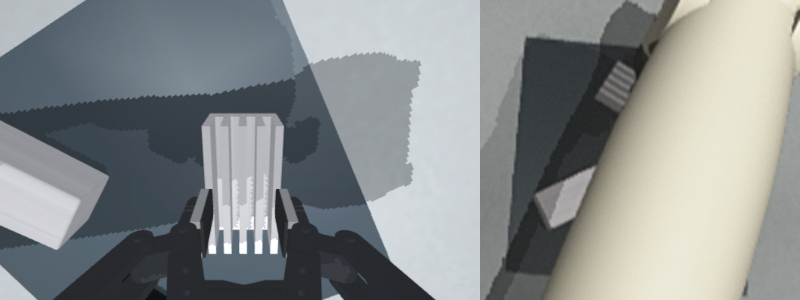

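```bash
python3 drive.py '[{"finger_gap": 0.03}, {"finger_gap": 0.02}, {"finger_gap": 0.01}, {"finger_gap": 0}, {"finger_gap": 0}]' 50
```

```text
time: 3.5
ee_pos: [0.6099, -0.2314, 0.0349]
tcp_rot: [180.0, -0.0, 60.4]
wrist_force: [-0.6, -0.8, 0.8]
opening: -0.0002
grasp_force: 0.0
```

```bash
python3 - <<'E'
from h import *
i=vision.camera_info('wrist');a=vision.camera('wrist');b=vision.camera('scene')[70:230,250:430];cv2.imwrite('pics/w3.png',np.hstack([cv2.resize(a,(480,300)),cv2.resize(b,(320,300),interpolation=2)]))
E=np.array(i['extrinsics']);print(E.round(4).tolist())
for z in(.035,.029,.010):
    p=E[:3,:3].T@(np.array([.61,-.2314,z])-E[:3,3]);p=np.array(i['mtx'])@p;print(z,p[:2]/p[2]*.75)
E
```

```text
[[0.8699, -0.4657, -0.1625, 0.6519], [-0.4932, -0.8222, -0.284, -0.1588], [-0.0013, 0.3272, -0.9449, 0.1911], [0.0, 0.0, 0.0, 1.0]]
0.035 [243.11452177 188.88150144]
0.029 [243.14581413 184.90801597]
0.01 [243.23311708 173.82233498]
```

View pics/w3.png

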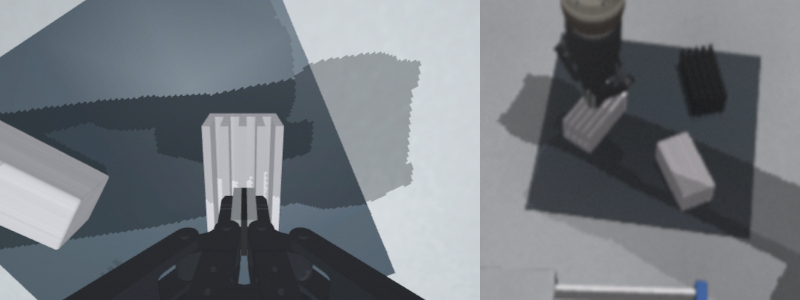

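The fingers closed above the fins. From the wrist view, the tips sit about 20 mm behind the reported TCP instead of 25 mm ahead of it, so the tool needs to go about 45 mm lower. I'll open up, go down in guarded steps and check again.

```bash
python3 drive.py '[{"finger_gap": 0.085}, {"finger_gap": 0.085}, {"finger_gap": 0.085}, {"finger_gap": 0.085}, {"finger_gap": 0.085}]' && python3 drive.py '[{"finger_gap": 0.085}, {"finger_gap": 0.085}, {"z": 0.008, "finger_gap": 0.085}, {"z": 0.016, "finger_gap": 0.085}, {"z": 0.024, "finger_gap": 0.085}]' && python3 drive.py '[{"z": 0.005, "finger_gap": 0.085}, {"z": 0.01, "finger_gap": 0.085}, {"z": 0.01, "finger_gap": 0.085}]' && python3 - <<'E'
from h import *
i=vision.camera_info('wrist');o=bot.get_obs();a=vision.camera('wrist');cv2.imwrite('pics/w4.png',a)
print(o['ee_pos'],o['wrist_force'],i['extrinsics'][2][3])
E
```

```text
time: 4.02
ee_pos: [0.6099, -0.2314, 0.0349]
tcp_rot: [-180.0, 0.0, 60.4]
wrist_force: [-0.2, -0.3, -0.8]
opening: 0.0602
grasp_force: 0.0
time: 4.43
ee_pos: [0.6097, -0.2313, 0.0097]
tcp_rot: [-180.0, 0.0, 60.4]
wrist_force: [-0.6, 1.4, -0.5]
opening: 0.0849
grasp_force: 0.0
time: 4.68
ee_pos: [0.6092, -0.2311, -0.0008]
tcp_rot: [-179.9, 0.0, 60.4]
wrist_force: [-0.3, -0.3, -0.2]
opening: 0.085
grasp_force: 0.0
[ 0.6091538  -0.23109408 -0.00083409] [-0.28569746 -0.25420057 -0.1938494 ] 0.155361348821675
```

View pics/w4.png

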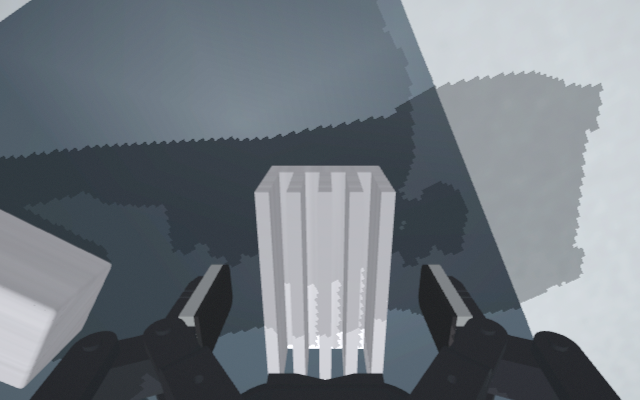

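```bash
python3 drive.py '[{"z": 0.006, "finger_gap": 0.085}, {"z": 0.011, "finger_gap": 0.085}, {"z": 0.011, "finger_gap": 0.085}, {"z": 0.011, "finger_gap": 0.04}, {"z": 0.011, "finger_gap": 0.04}]' 60 && python3 drive.py '[{"finger_gap": 0.04}, {"finger_gap": 0.04}, {"finger_gap": 0.04}, {"finger_gap": 0.04}, {"finger_gap": 0.04}]'
```

```text
time: 5.15
ee_pos: [0.61, -0.2314, -0.01]
tcp_rot: [180.0, -0.0, 60.4]
wrist_force: [-0.2, -0.5, 0.2]
opening: 0.0631
grasp_force: 0.0
time: 5.57
ee_pos: [0.6102, -0.2315, -0.0096]
tcp_rot: [180.0, -0.0, 60.4]
wrist_force: [-1.1, 0.7, 3.8]
opening: 0.0495
grasp_force: 63.7
```

```bash
python3 drive.py '[{"z": -0.01, "finger_gap": 0.04}, {"z": -0.035, "finger_gap": 0.04}, {"z": -0.07, "finger_gap": 0.04}, {"z": -0.105, "finger_gap": 0.04}, {"z": -0.14, "finger_gap": 0.04}]' && python3 drive.py '[{"z": -0.03, "finger_gap": 0.04}, {"z": -0.06, "finger_gap": 0.04}, {"z": -0.08, "finger_gap": 0.04}, {"z": -0.08, "finger_gap": 0.04}]' && python3 - <<'E'
from h import *
o=bot.get_obs();print(o['ee_pos'],o['tcp_rot'])
y=np.radians(o['tcp_rot'][2]);d=np.array([.5093,.2611])-o['ee_pos'][:2]
print(d@[np.cos(y),np.sin(y)],d@[np.sin(y),-np.cos(y)])
E
```

```text
time: 5.98
ee_pos: [0.6092, -0.2311, 0.1311]
tcp_rot: [-179.9, 0.0, 60.4]
wrist_force: [1.0, -0.3, -2.6]
opening: 0.0496
grasp_force: 63.1
time: 6.32
ee_pos: [0.6109, -0.2318, 0.2151]
tcp_rot: [179.6, -0.1, 60.4]
wrist_force: [1.6, 0.3, -1.8]
opening: 0.0495
grasp_force: 63.6
[ 0.61092575 -0.2317591   0.21506728] [ 1.79635070e+02 -5.66436855e-02  6.04372771e+01]
0.3785570772912608 -0.3315605960258472
```

Scaled: 35 degrees / 360 = 0.0972.

```bash
python3 drive.py '[{"x": 0.015, "y": -0.013, "finger_gap": 0.04}, {"x": 0.04, "y": -0.035, "finger_gap": 0.04}, {"x": 0.065, "y": -0.057, "finger_gap": 0.04}, {"x": 0.09, "y": -0.079, "finger_gap": 0.04}, {"x": 0.115, "y": -0.101, "finger_gap": 0.04}]' && python3 drive.py '[{"x": 0.025, "y": -0.022, "finger_gap": 0.04}, {"x": 0.05, "y": -0.044, "finger_gap": 0.04}, {"x": 0.075, "y": -0.066, "finger_gap": 0.04}, {"x": 0.1, "y": -0.088, "finger_gap": 0.04}, {"x": 0.125, "y": -0.11, "finger_gap": 0.04}]' && python3 drive.py '[{"x": 0.025, "y": -0.022, "twist": 0.0194, "finger_gap": 0.04}, {"x": 0.05, "y": -0.044, "twist": 0.0389, "finger_gap": 0.04}, {"x": 0.075, "y": -0.066, "twist": 0.0583, "finger_gap": 0.04}, {"x": 0.1, "y": -0.088, "twist": 0.0778, "finger_gap": 0.04}, {"x": 0.125, "y": -0.11, "twist": 0.0972, "finger_gap": 0.04}]' && python3 drive.py '[{"twist": 0.0194, "finger_gap": 0.04}, {"twist": 0.0389, "finger_gap": 0.04}, {"twist": 0.0583, "finger_gap": 0.04}, {"twist": 0.0583, "finger_gap": 0.04}, {"twist": 0.0583, "finger_gap": 0.04}]' && python3 - <<'E'
from h import *
o=bot.get_obs();print(o['ee_pos'],o['tcp_rot'])
y=np.radians(o['tcp_rot'][2]);d=np.array([.5093,.2611])-o['ee_pos'][:2]
print(d@[np.cos(y),np.sin(y)],d@[np.sin(y),-np.cos(y)])
E
```

```text
time: 6.73
ee_pos: [0.5776, -0.0802, 0.2077]
tcp_rot: [-179.8, 0.1, 60.4]
wrist_force: [0.8, 0.8, -2.9]
opening: 0.0492
grasp_force: 63.6
time: 7.15
ee_pos: [0.5436, 0.0829, 0.208]
tcp_rot: [-179.9, 0.1, 60.4]
wrist_force: [0.7, 0.8, -3.6]
opening: 0.0494
grasp_force: 63.6
time: 7.57
ee_pos: [0.5099, 0.245, 0.2079]
tcp_rot: [-180.0, 0.1, 25.6]
wrist_force: [0.4, -0.2, -4.2]
opening: 0.0495
grasp_force: 63.6
time: 7.98
ee_pos: [0.5341, 0.1518, 0.2078]
tcp_rot: [-175.9, 0.5, 13.7]
wrist_force: [0.8, -0.1, -3.7]
opening: 0.0493
grasp_force: 64.2
[0.53407482 0.15184666 0.20777717] [-175.87855715    0.51216403   13.71326411]
0.0018313317581033332 -0.11201218772109332
```

```bash
python3 -c "
from workcell import bot, vision
o=bot.get_obs();print(o['q'],o['qd'],o['wrist_force'],o['torque'],o['time'])"; python3 drive.py '[{"finger_gap": 0.04}, {"finger_gap": 0.04}, {"finger_gap": 0.04}]' ;python3 -c "
from workcell import bot, vision
o=bot.get_obs();print(o['q'],o['qd'])"
```

```text
[ 13.65802719   5.97694025   9.94020072  94.47940432   4.12094718
 179.9446221 ] [-18.27744032  -4.00183715  -4.18179373  -0.4045046   -1.80359033
  -0.06789333] [ 0.7850887  -0.07054705 -3.72659001] [-0.1426096  -0.02819873  0.01157324] 7.9833
time: 8.23
ee_pos: [0.5342, 0.1528, 0.2089]
tcp_rot: [-175.9, 0.4, 13.8]
wrist_force: [0.2, -0.6, -3.7]
opening: 0.0495
grasp_force: 64.2
[ 13.7595467    5.95822727  10.04347339  94.51526747   4.11432852
 179.94293696] [ 0.64146427 -0.11239824  0.58221655  0.19198299  0.01454798 -0.09856861]
```

J6 hit its 180° limit, so I'll use the half-turn equivalent, turning the other way to yaw 184.45°.

Scaled: -35 degrees / 360 = -0.0972.

```bash
python3 drive.py '[{"twist": -0.0194, "finger_gap": 0.04}, {"twist": -0.0389, "finger_gap": 0.04}, {"twist": -0.0583, "finger_gap": 0.04}, {"twist": -0.0778, "finger_gap": 0.04}, {"twist": -0.0972, "finger_gap": 0.04}]' && python3 -c "
from workcell import bot, vision
o=bot.get_obs();print(o['q'])"
```

```text
time: 8.65
ee_pos: [0.5343, 0.1535, 0.2094]
tcp_rot: [-176.4, -2.1, 49.1]
wrist_force: [-0.0, -0.1, -3.7]
opening: 0.0496
grasp_force: 64.3
[ 13.82486759   5.95620543  10.09860022  94.5265799    4.11070474
 144.59865846]
```

Scaled: -35 degrees / 360 = -0.0972.

```bash
python3 drive.py '[{"twist": -0.0194, "finger_gap": 0.04}, {"twist": -0.0389, "finger_gap": 0.04}, {"twist": -0.0583, "finger_gap": 0.04}, {"twist": -0.0778, "finger_gap": 0.04}, {"twist": -0.0972, "finger_gap": 0.04}]' >/dev/null && python3 drive.py '[{"twist": -0.0194, "finger_gap": 0.04}, {"twist": -0.0389, "finger_gap": 0.04}, {"twist": -0.0583, "finger_gap": 0.04}, {"twist": -0.0778, "finger_gap": 0.04}, {"twist": -0.0972, "finger_gap": 0.04}]' >/dev/null && python3 drive.py '[{"twist": -0.0194, "finger_gap": 0.04}, {"twist": -0.0389, "finger_gap": 0.04}, {"twist": -0.0583, "finger_gap": 0.04}, {"twist": -0.0778, "finger_gap": 0.04}, {"twist": -0.0972, "finger_gap": 0.04}]'; python3 -c "
from workcell import bot, vision
o=bot.get_obs();print(o['q'],o['ee_pos'])"
```

```text
time: 9.9
ee_pos: [0.5342, 0.1535, 0.2094]
tcp_rot: [177.1, -2.9, 154.3]
wrist_force: [0.3, -0.1, -3.9]
opening: 0.0495
grasp_force: 64.2
[13.82958345  5.95422063 10.09697362 94.52760537  4.1092714  39.59858178] [0.53423356 0.15353424 0.20939536]
```

Scaled: -35 degrees / 360 = -0.0972.

```bash
python3 drive.py '[{"twist": -0.0194, "finger_gap": 0.04}, {"twist": -0.0389, "finger_gap": 0.04}, {"twist": -0.0583, "finger_gap": 0.04}, {"twist": -0.0778, "finger_gap": 0.04}, {"twist": -0.0972, "finger_gap": 0.04}]' >/dev/null && python3 drive.py '[{"twist": -0.0194, "finger_gap": 0.04}, {"twist": -0.0389, "finger_gap": 0.04}, {"twist": -0.0583, "finger_gap": 0.04}, {"twist": -0.0778, "finger_gap": 0.04}, {"twist": -0.0972, "finger_gap": 0.04}]' >/dev/null && python3 drive.py '[{"twist": -0.0194, "finger_gap": 0.04}, {"twist": -0.0389, "finger_gap": 0.04}, {"twist": -0.0583, "finger_gap": 0.04}, {"twist": -0.0778, "finger_gap": 0.04}, {"twist": -0.0972, "finger_gap": 0.04}]' >/dev/null && python3 drive.py '[{"twist": -0.0194, "finger_gap": 0.04}, {"twist": -0.0389, "finger_gap": 0.04}, {"twist": -0.0583, "finger_gap": 0.04}, {"twist": -0.0778, "finger_gap": 0.04}, {"twist": -0.0972, "finger_gap": 0.04}]' >/dev/null && python3 drive.py '[{"twist": -0.0194, "finger_gap": 0.04}, {"twist": -0.0389, "finger_gap": 0.04}, {"twist": -0.0583, "finger_gap": 0.04}, {"twist": -0.0778, "finger_gap": 0.04}, {"twist": -0.0972, "finger_gap": 0.04}]' >/dev/null && python3 drive.py '[{"twist": -0.0194, "finger_gap": 0.04}, {"twist": -0.0389, "finger_gap": 0.04}, {"twist": -0.0583, "finger_gap": 0.04}, {"twist": -0.0778, "finger_gap": 0.04}, {"twist": -0.0972, "finger_gap": 0.04}]' > /dev/null; python3 drive.py '[{"twist": -0.0194, "finger_gap": 0.04}, {"twist": -0.0389, "finger_gap": 0.04}, {"twist": -0.0556, "finger_gap": 0.04}, {"twist": -0.0556, "finger_gap": 0.04}]'; python3 -c "
from workcell import bot, vision
o=bot.get_obs();print(o['q'],o['ee_pos'])"
```

```text
time: 12.73
ee_pos: [0.5172, 0.2008, 0.2095]
tcp_rot: [-177.8, -0.3, 20.0]
wrist_force: [-0.3, 0.3, -2.9]
opening: 0.0494
grasp_force: 64.3
[  20.05717314    5.14142854    9.28839925   93.85262519    2.16133368
 -179.93745288] [0.51724661 0.20082738 0.20945043]
```

Scaled: -11.5 degrees / 360 = -0.0319.

```bash
python3 drive.py '[{"twist": -0.0167, "finger_gap": 0.04}, {"twist": -0.0319, "finger_gap": 0.04}, {"twist": -0.0319, "finger_gap": 0.04}, {"twist": -0.0319, "finger_gap": 0.04}]'; python3 -c "
from workcell import bot, vision
o=bot.get_obs();print(o['q'],o['ee_pos'])"
```

```text
time: 13.07
ee_pos: [0.49, 0.2536, 0.2096]
tcp_rot: [-179.9, -0.6, 27.2]
wrist_force: [-0.1, 0.1, -3.9]
opening: 0.0491
grasp_force: 64.5
[ 2.72933197e+01  4.35978485e+00  8.48863265e+00  9.34925229e+01
  1.31220171e-01 -1.79946494e+02] [0.48997204 0.2535901  0.20957218]
```

Scaled: 35 degrees / 360 = 0.0972.

```bash
python3 drive.py '[{"twist": 0.0194, "finger_gap": 0.04}, {"twist": 0.0389, "finger_gap": 0.04}, {"twist": 0.0583, "finger_gap": 0.04}, {"twist": 0.0778, "finger_gap": 0.04}, {"twist": 0.0972, "finger_gap": 0.04}]' >/dev/null && python3 drive.py '[{"twist": 0.0194, "finger_gap": 0.04}, {"twist": 0.0389, "finger_gap": 0.04}, {"twist": 0.0583, "finger_gap": 0.04}, {"twist": 0.0778, "finger_gap": 0.04}, {"twist": 0.0972, "finger_gap": 0.04}]' >/dev/null && python3 drive.py '[{"twist": 0.0194, "finger_gap": 0.04}, {"twist": 0.0389, "finger_gap": 0.04}, {"twist": 0.0583, "finger_gap": 0.04}, {"twist": 0.0778, "finger_gap": 0.04}, {"twist": 0.0972, "finger_gap": 0.04}]' >/dev/null && python3 drive.py '[{"twist": 0.0194, "finger_gap": 0.04}, {"twist": 0.0389, "finger_gap": 0.04}, {"twist": 0.0583, "finger_gap": 0.04}, {"twist": 0.0778, "finger_gap": 0.04}, {"twist": 0.0972, "finger_gap": 0.04}]' >/dev/null && python3 drive.py '[{"twist": 0.0194, "finger_gap": 0.04}, {"twist": 0.0389, "finger_gap": 0.04}, {"twist": 0.0583, "finger_gap": 0.04}, {"twist": 0.0778, "finger_gap": 0.04}, {"twist": 0.0972, "finger_gap": 0.04}]' >/dev/null && python3 drive.py '[{"twist": 0.0194, "finger_gap": 0.04}, {"twist": 0.0389, "finger_gap": 0.04}, {"twist": 0.0583, "finger_gap": 0.04}, {"twist": 0.0771, "finger_gap": 0.04}, {"twist": 0.0771, "finger_gap": 0.04}]'; python3 - <<'E'
from h import *
o=bot.get_obs();print(o['ee_pos'],o['tcp_rot'])
y=np.radians(o['tcp_rot'][2]);d=np.array([.5093,.2611])-o['ee_pos'][:2]
print(d@[np.cos(y),np.sin(y)],d@[np.sin(y),-np.cos(y)])
i=vision.camera_info('wrist');print(np.round(i['extrinsics'],4).tolist());np.savez('w5.npz',mtx=i['mtx'],extrinsics=i['extrinsics'])
a=vision.camera('wrist');b=vision.camera('scene')[190:350,250:420];cv2.imwrite('pics/w5.png',np.hstack([cv2.resize(a,(480,300)),cv2.resize(b,(320,300),interpolation=2)]))
E
```

```text
time: 15.57
ee_pos: [0.4913, 0.2513, 0.2097]
tcp_rot: [179.6, 0.5, -176.1]
wrist_force: [-1.0, 0.2, -4.2]
opening: 0.049
grasp_force: 64.5
[0.4912929  0.25132188 0.20965359] [ 179.64611937    0.54469392 -176.0816511 ]
-0.01863319695398923 0.008524746591266731
[[-0.0686, 0.94, 0.3341, 0.4059], [0.9976, 0.0622, 0.0296, 0.2436], [0.007, 0.3353, -0.9421, 0.3651], [0.0, 0.0, 0.0, 1.0]]
```

View pics/w5.png

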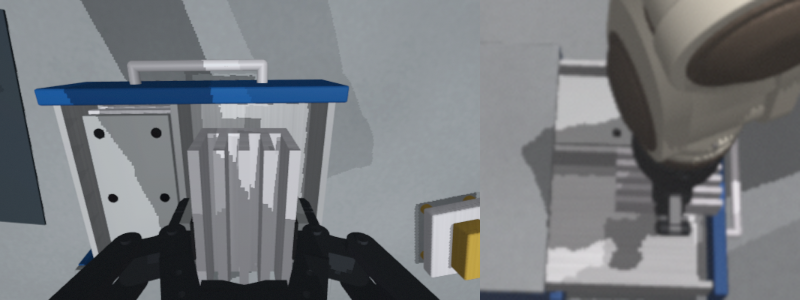

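Scaled: -0.5 degrees / 360 = -0.0014.

```bash
python3 drive.py '[{"x": -0.01, "y": 0.005, "twist": -0.0014, "finger_gap": 0.04}, {"x": -0.0186, "y": 0.0085, "twist": -0.0014, "finger_gap": 0.04}, {"x": -0.0186, "y": 0.0085, "twist": -0.0014, "finger_gap": 0.04}, {"x": -0.0186, "y": 0.0085, "twist": -0.0014, "finger_gap": 0.04}]' && python3 drive.py '[{"z": 0.02, "finger_gap": 0.04}, {"z": 0.045, "finger_gap": 0.04}, {"z": 0.075, "finger_gap": 0.04}, {"z": 0.1, "finger_gap": 0.04}, {"z": 0.11, "finger_gap": 0.04}]' && python3 drive.py '[{"finger_gap": 0.04}, {"z": 0.004, "finger_gap": 0.04}, {"z": 0.008, "finger_gap": 0.04}, {"z": 0.008, "finger_gap": 0.04}]'
```

```text
time: 16.0
ee_pos: [0.5092, 0.2617, 0.2096]
tcp_rot: [179.7, 0.5, -175.1]
wrist_force: [-0.2, 0.3, -3.4]
opening: 0.0494
grasp_force: 64.5
time: 16.42
ee_pos: [0.5083, 0.2615, 0.0963]
tcp_rot: [179.8, 0.3, -175.2]
wrist_force: [-0.6, 0.4, -3.9]
opening: 0.0496
grasp_force: 64.4
time: 16.75
ee_pos: [0.5106, 0.2627, 0.093]
tcp_rot: [179.6, 0.7, -175.2]
wrist_force: [-0.5, -0.6, -3.0]
opening: 0.0494
grasp_force: 64.3
```

Scaled: 0.4 degrees / 360 = 0.0011.

```bash
python3 drive.py '[{"z": 0.002, "twist": 0.0011, "finger_gap": 0.04}, {"z": 0.004, "twist": 0.0011, "finger_gap": 0.04}, {"z": 0.006, "twist": 0.0011, "finger_gap": 0.04}, {"z": 0.006, "twist": 0.0011, "finger_gap": 0.04}]' && python3 drive.py '[{"z": 0.001, "finger_gap": 0.04}, {"z": 0.002, "finger_gap": 0.04}, {"z": 0.002, "finger_gap": 0.04}]'
```

```text
time: 17.08
ee_pos: [0.5101, 0.2625, 0.0859]
tcp_rot: [179.7, 0.6, -175.6]
wrist_force: [-0.4, 0.3, -3.5]
opening: 0.0493
grasp_force: 64.3
time: 17.33
ee_pos: [0.5101, 0.2625, 0.084]
tcp_rot: [179.7, 0.6, -175.6]
wrist_force: [-0.2, 0.7, -4.3]
opening: 0.0495
grasp_force: 64.3
```

```bash
python3 drive.py '[{"z": 0.001, "finger_gap": 0.04}, {"z": 0.001, "finger_gap": 0.04}]' && python3 drive.py '[{"z": 0.001, "finger_gap": 0.04}, {"z": 0.001, "finger_gap": 0.04}]'
```

```text
time: 17.5
ee_pos: [0.5102, 0.2626, 0.083]
tcp_rot: [179.7, 0.6, -175.6]
wrist_force: [0.2, -0.8, -5.6]
opening: 0.0494
grasp_force: 64.3
time: 17.67
ee_pos: [0.5103, 0.2626, 0.0828]
tcp_rot: [179.6, 0.6, -175.6]
wrist_force: [-0.7, -0.1, 0.9]
opening: 0.0493
grasp_force: 65.2
```

```bash
python3 drive.py '[{"z": 0.0005, "finger_gap": 0.04}, {"z": 0.0005, "finger_gap": 0.04}]' && python3 drive.py '[{"finger_gap": 0.052}, {"finger_gap": 0.056}, {"finger_gap": 0.06}, {"finger_gap": 0.066}, {"finger_gap": 0.066}]'
```

```text
time: 17.83
ee_pos: [0.5103, 0.2626, 0.0827]
tcp_rot: [179.6, 0.6, -175.6]
wrist_force: [-2.8, -2.4, 5.6]
opening: 0.0494
grasp_force: 65.8
time: 18.25
ee_pos: [0.5103, 0.2625, 0.0817]
tcp_rot: [179.7, 0.6, -175.6]
wrist_force: [-0.9, -1.3, 2.0]
opening: 0.0662
grasp_force: 0.0
```

```bash
python3 drive.py '[{"z": -0.01, "finger_gap": 0.066}, {"z": -0.03, "finger_gap": 0.066}, {"z": -0.06, "finger_gap": 0.066}, {"z": -0.09, "finger_gap": 0.066}, {"z": -0.12, "finger_gap": 0.066}]' && python3 drive.py '[{"z": -0.03, "finger_gap": 0.066}, {"z": -0.06, "finger_gap": 0.066}, {"z": -0.06, "finger_gap": 0.066}, {"z": -0.06, "finger_gap": 0.066}]' && python3 - <<'E'
from h import *
i=vision.camera_info('wrist');a=vision.camera('wrist');b=vision.camera('scene')[90:350,250:420];cv2.imwrite('pics/w6.png',np.hstack([cv2.resize(a,(560,350)),cv2.resize(b,(229,350),interpolation=2)]));np.savez('w6.npz',mtx=i['mtx'],extrinsics=i['extrinsics'])
E
```

```text
time: 18.67
ee_pos: [0.5088, 0.2618, 0.2037]
tcp_rot: [179.6, 0.6, -175.6]
wrist_force: [0.8, 0.1, -0.3]
opening: 0.0661
grasp_force: 0.0
time: 19.0
ee_pos: [0.5091, 0.2618, 0.2643]
tcp_rot: [179.6, 0.8, -175.6]
wrist_force: [0.1, 0.0, -1.1]
opening: 0.066
grasp_force: 0.0
```

View pics/w6.png

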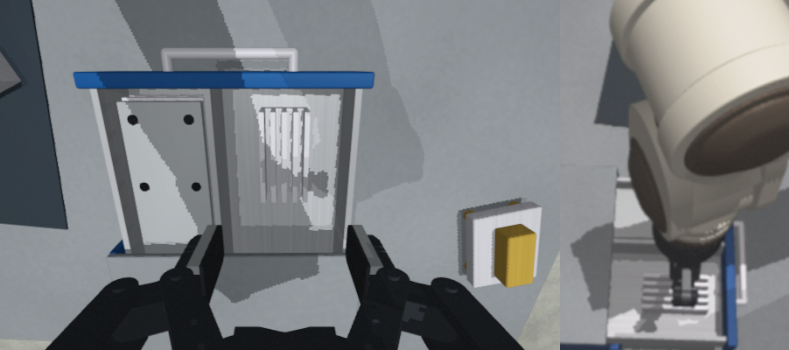

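The picture shows the heat sink at about (285,155), flat with its fins up in the empty compartment. It's parallel to the drawer walls, and the gripper is clear of it.

```bash
python3 -c "
from workcell import bot, vision
print(bot.job_done())"
```

```text
the job is handed in; nothing more can be done
None
```

The bare heat sink is on the floor of the drawer's empty compartment, flat, fins up and lined up with the drawer; I handed the job in at about 19 s without touching the black heat sink, the aluminium block or the open drawer.

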